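# Index the castor to the camera and latch the guard door

### The arm

A 6-joint arm with a two-finger parallel gripper is mounted at the origin on a cart in front of the work surface, level with it; the furniture and walls round the work are solid. World frame = base frame: x ahead of the robot, y to its left, z up, the work surface at z = 0. Lengths are in mm, angles in rad, forces in N, time in s.
With the tool pointing down it reaches from about 350 to 925 mm from the base axis. Payload 6.4 kg.
Tool frame: the origin (TCP) lies midway between the tips of the shut fingers; the grasp point (between the pads) lies 19 mm behind it; z points along the fingers, y is the line along which they close (so a half turn about z gives the same grasp; the last joint's range is limited). The gripper opens to 85 mm and grips with 20 to 120 N. Pads are 22 mm wide; open, the fingers measure 114 mm over their backs; the gripper's body (76 mm by 85 mm) begins 54 mm behind the grasp point. The pads swing forward as they close: fully open they stand 13 mm farther back than shut.
Start: joints at [1.033, 0.245, 1.558, -0, 1.339, -0.174], TCP at [231.286, 607.471, 231.29] pointing down, gripper open.
Joint ranges: [-3.13, 3.13], [-1.02, 2.26], [0.13, 2.54], [-0.95, 4.09], [0.21, 2.88], [-2.74, 2.74]. Speed limits (rad/s): [2.57, 2.57, 3.14, 3.14, 3.14, 3.14].

### API

Orientations are given as a rotation vector (axis times angle).
In Python, from plant import telemetry, viewer, workorder gives the robot as it stands.
- The arm moves only by the tool move_arm, never from a script. Its argument "rows" is a list of rows, each a list of 7 numbers: the shift along the tool's x, y, z in units of 0.03 m (1.0 is 0.03 m), then the turn, a rotation vector about the tool's x, y, z in units of 0.12 rad (1.0 is 0.12 rad), then the opening, from 0 (shut) to 1 (fully open). In form: [[dx, dy, dz, rx, ry, rz, gripper], ...]. A call has exactly 5 rows; each row shifts and turns the commanded pose from where the row before left it, along the tool's axes as they then stand; what a row does not reach is not made up. A row lasts 1/10 s, in which the tool goes at most 50 mm and 8.59 degrees, less where a joint would pass 70% of its speed; a pose out of reach is approached as far as the arm can. A call with a number of a shift or a turn outside -1 to 1 is refused whole. A call with a gripper value outside its range is refused whole. The fingers move at their own pace and stop on an object; "force" is the grip in N (left out, the last holds). Time passes only in rows, so rows that do not move let the fingers close, or fill a call up. It gives the time, the measured TCP pose, the force, the opening and the grip force at its end, in the units of the state.
- telemetry.sense(): the state, without advancing time (a new reading comes with each control period).
- viewer.grab_frame(name): name is "scene" or "top" or "wrist"; returns the picture (420x560x3 uint8, blue, green, red); there is no depth.
- viewer.camera_model(name): a dict with "intrinsics" (3x3 intrinsics, pixels), "rvec" (rotation vector, rad) and "tvec" (3), from world to camera coordinates, as OpenCV has them; the wrist camera has in their place "mount" (4x4, takes a point from camera to tool coordinates, whose origin is the TCP and whose axes are the flange's). Camera axes: x right, y down, z forward; pixel columns grow to the right and rows downward; lengths in mm; the calibration is good to about 2 mm. A picture is of the moment at which its call begins: read the wrist's pose just before it. camera_model takes no time and is no camera call.
- workorder.job_done(): hands the job in; it is judged then, once.
The state is a dict: "time": time; "qpos": joint angles; "joint_vel": joint speeds; "effort": joint torques, N m; "position": TCP position; "tool_rot": TCP orientation; "wrist_force": force on the tool from outside, world axes, zero at the start; "moment": the same for the moment, N m; "finger_gap": finger opening in mm; "grip_force": force on a finger pad.
Only numpy, scipy, OpenCV 4.12 (cv2) and the standard library are available. Lean on these libraries where they do the work, as an engineer would, in place of code of your own. Each camera call takes 0.05 s, during which the arm holds its last target. There are 200 camera calls.

### The job

Get the inspection station ready to run: turn its turntable by the red knob until the knob clicks into place at the red mark on the box wall, so that the castor faces the camera. Then push the yellow guard door shut until it snaps home on its catch. Leave the other things on the bench where they are.

Things in the scene. Friction and masses are not known exactly. Their poses are not given: they have to be found in the camera images.
- station: Open-topped grey steel box fixed to the bench, 220 x 220 mm, walls 6 mm thick and 85 mm high over the bench, base plate 250 x 250 x 12 mm. Origin: centre of its underside, on the turntable's axis. -x side: doorway with the yellow door; +y wall: black camera (50 x 55 x 50 mm outside the wall, top 75 mm up) looking inward; -y wall: red mark; +x: plain back wall.
- turntable (a joint): Angle (rad) of the aluminium turntable (172 mm across, top 32 mm above the bench) about the vertical axis through the station's origin; grows clockwise from above. Click-in detents at 0 (loading) and 2.094 (castor before the lens, knob at the red mark); they take hold within about 0.1 rad and need about 5 N at the knob to enter or leave. Range -0.3 to 2.75; friction holds it elsewhere.
- knob (a point): Centre of the red knob on the turntable, 101 mm above the bench: 24 mm across, from 88 to 114 mm above the bench, on a steel post 12 mm thick, 68 mm from the turntable's axis. In the station's frame it stands in the direction (30 deg - turntable angle) from +x, counterclockwise positive.
- castor: The part to inspect: black loose castor, 45 x 56 x 36 mm, clamped on the turntable opposite the knob, 42 mm from the axis, top about 68 mm above the bench. Origin: centre of its underside.
- mark (a point): Top of the red mark, 14 mm wide, at the middle of the station's -y wall, 85 mm above the bench.
- door (a joint): Angle (rad) of the yellow guard door about its upright hinge: 0 = shut on its stop, grows as it swings outward (clockwise from above), to 1.7. A sprung roller catch is met at about 0.08 and passed at about 0.03 (some 6 N at the free end); past that it snaps to 0 and stays.
- door_hinge (a point): On the door's hinge axis, at the door's top edge, 86 mm above the bench: at the station's (-112, +106) mm.
- door_push (a point): On the door's outer face, 165 mm from the hinge axis, at its top edge 86 mm above the bench. The leaf is 8 mm thick (11 mm at its top and bottom rims) and reaches from 6 to 211 mm from the hinge and from 14 to 86 mm above the bench. The point's -x axis points out of the outer face, its -y axis along the door from the hinge to the free edge.
- tape_measure: Bystander, loose: yellow and black tape measure, 67 x 74 x 35 mm. Origin: centre of its underside.
- blue_can: Bystander, loose: small blue can, 68 mm across, 62 mm tall. Origin: centre of its underside.
- white_pack: Bystander, loose: flat white packet, 80 x 125 x 28 mm. Origin: centre of its underside.

How it is judged (in metres and radians):
On the way, in this order (a step that is already met when the one before it is completed fails the run):
1. the turntable is clicked in with the knob at the red mark (within 0.05 rad), the door still open (value of joint turntable between 2.044 and 2.144 rad and value of joint door above 0.2 rad), for 0.3 s.
2. the door is shut past its catch, against its stop (value of joint door below 0.015 rad), for 0.2 s.
At the end, for the whole second after the job is handed in: The turntable rests in its detent at 2.094 rad (within 0.05) with the knob at the red mark, and the door rests shut on its catch (under 0.015 rad) (value of joint turntable between 2.044 and 2.144 rad and value of joint door below 0.015 rad and velocity of joint door between -0.05 and 0.05 rad/s and velocity of joint turntable between -0.05 and 0.05 rad/s); the robot touches nothing.
It fails at once if a bystander (tape measure, blue can or white packet) is moved more than 20 mm (distance of any of tape_measure, blue_can, white_pack from where it was at the start of the episode above 0.02 m).
It also fails if it takes over 51 s, if anything falls off the work surface, if the arm or the gripper's body presses on something with over 40 N, if the wrist force passes 120 N, or if a joint passes its speed limit or range.

## Working session

There is one attempt and no reset: what is moved stays moved. The work goes in short steps, Python scripts to look and compute and a tool call to move; the robot and the scene stay as the last step left them, time stands still between calls to the robot, and variables do not carry over. Pictures are saved under pics/ and viewed, at most 10 in all, crops included, and the job is handed in when it is done.

Besides the shell and the picture viewer there is one more tool, called after "Request:" as a command line: name --pt "numbers of a row" for each row, then --argument value for the rest. move_arm: Moves the arm, as the interface text tells. Its arguments: {"type":"object","properties":{"rows":{"type":"array"},"force":{"type":"number"}},"required":["rows"]}

```bash
mkdir -p pics; ls; python3 - <<'E'
from plant import telemetry, viewer
import cv2, numpy as np
for n in ("scene","top"):
    f=viewer.grab_frame(n); cv2.imwrite(f"pics/{n}0.png",f)
    m=viewer.camera_model(n); print(n,{k:np.round(v,4).tolist() for k,v in m.items()})
print({k:np.round(v,3).tolist() for k,v in viewer.camera_model("wrist").items()})
print(telemetry.sense())
E
```

```text
pics
scene {'intrinsics': [[384.0607, 0.0, 273.95], [0.0, 384.0607, 212.3581], [0.0, 0.0, 1.0]], 'rvec': [2.0932, -1.2689, 0.5213], 'tvec': [-272.1295, 462.6126, 829.7609]}
top {'intrinsics': [[494.4613, 0.0, 278.6703], [0.0, 494.4613, 218.0113], [0.0, 0.0, 1.0]], 'rvec': [2.0502, -2.0791, 0.2915], 'tvec': [41.256, 612.1406, 1436.4546]}
{'intrinsics': [[354.677, 0.0, 284.557], [0.0, 354.677, 204.191], [0.0, 0.0, 1.0]], 'mount': [[0.0, -0.963, -0.268, 68.294], [1.0, -0.0, 0.001, 1.007], [-0.001, -0.268, 0.963, -143.12], [0.0, 0.0, 0.0, 1.0]]}
{'time': 0.1, 'qpos': array([ 1.03289626e+00,  2.45753759e-01,  1.55893315e+00,  1.73428214e-05,
        1.33870999e+00, -1.74062919e-01]), 'joint_vel': array([-0.00109223, -0.00032961, -0.00272891, -0.00086715,  0.0001719 ,
       -0.00023964]), 'effort': array([-6.70984173e-04, -4.30669141e+01, -3.27129328e+01, -2.01627854e-04,
        2.83550115e-03,  7.74877655e-07]), 'position': array([231.00786819, 607.00808447, 230.26236892]), 'tool_rot': array([-5.68256314e-01, -3.08911514e+00,  2.64663284e-03]), 'wrist_force': array([ 0.91503354, -0.11438488, -0.13898266]), 'moment': array([ 0.00094174, -0.0085869 , -0.05531601]), 'grip_force': 0.0, 'finger_gap': 85.34070013834615}
```

View pics/scene0.png

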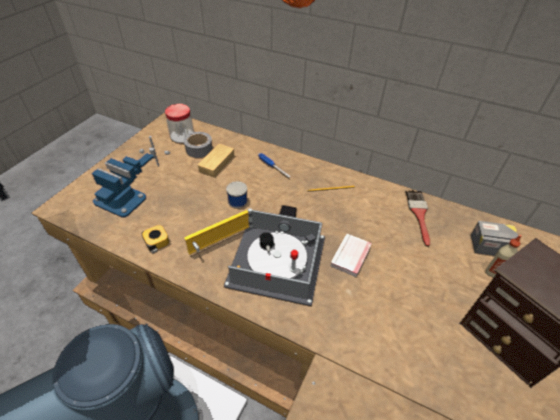

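View pics/top0.png

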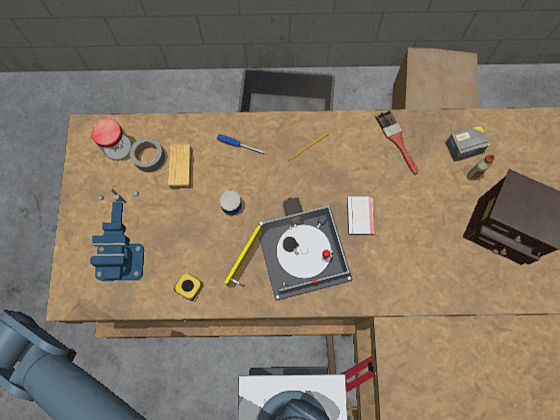

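The scene view shows the station at about (277,257), its yellow door open at (220,232), the red knob at (294,254) and the mark at (268,277). In the top view the knob is at (326,254), the mark at (314,282), the door runs from (261,225) to (229,285), the can is at (231,202) and the tape measure at (187,287).

```bash
cat > h.py <<'E'
import cv2, numpy as np
from plant import viewer
def ray(n,uv):
    m=viewer.camera_model(n);R=cv2.Rodrigues(np.array(m['rvec'],float))[0];t=np.array(m['tvec'],float)
    d=R.T@np.linalg.inv(m['intrinsics'])@np.array([*uv,1.]);return -R.T@t,d
def onz(n,uv,z):
    c,d=ray(n,uv);return c+d*(z-c[2])/d[2]
def tri(a,b):
    (c1,d1),(c2,d2)=ray('scene',a),ray('top',b)
    s=np.linalg.lstsq(np.c_[d1,-d2],c2-c1,rcond=None)[0];p,q=c1+s[0]*d1,c2+s[1]*d2
    return (p+q)/2,np.linalg.norm(p-q)
def blobs(f,lo,hi,box,amin=6):
    x0,y0,x1,y1=box;h=cv2.cvtColor(f,cv2.COLOR_BGR2HSV)[y0:y1,x0:x1]
    m=cv2.inRange(h,np.array(lo),np.array(hi))
    if lo[0]==0 and hi[0]<12: m|=cv2.inRange(h,np.array([172,*lo[1:]]),np.array([180,*hi[1:]]))
    n,L,st,c=cv2.connectedComponentsWithStats(m)
    return [(st[i,4],c[i]+[x0,y0],st[i,:4]+[x0,y0,0,0],np.argwhere(L==i)[:,::-1]+[x0,y0]) for i in range(1,n) if st[i,4]>=amin]
E
python3 - <<'E'
from h import *
np.set_printoptions(precision=1,suppress=True)
B={'scene':(180,195,335,305),'top':(215,190,360,305)}
for n in B:
    f=cv2.imread(f'pics/{n}0.png')
    for a,c,b,_ in blobs(f,(0,130,80),(8,255,255),B[n],4): print(n,'red',a,c,b,onz(n,c,101),onz(n,c,85))
    for a,c,b,p in blobs(f,(20,120,60),(35,255,255),B[n],20):
        print(n,'yel',a,c,b,cv2.minAreaRect(p.astype(np.float32)))
    for a,c,b,p in blobs(f,(0,0,190),(180,40,255),B[n],100):
        e=cv2.fitEllipse(cv2.convexHull(p.astype(np.int32))); print(n,'white',a,b,e,onz(n,e[0],32))
x0,y0,x1,y1=215,190,365,305
f=cv2.imread('pics/top0.png')[y0:y1,x0:x1];g=cv2.imread('pics/scene0.png')[195:305,180:335]
cv2.imwrite('pics/c1.png',cv2.resize(f,None,fx=5,fy=5,interpolation=cv2.INTER_CUBIC))
cv2.imwrite('pics/c2.png',cv2.resize(g,None,fx=5,fy=5,interpolation=cv2.INTER_CUBIC))
E
```

```text
scene red 50 [293.9 254. ] [291 250   7  10] [ 496.9 -108.7  101. ] [ 508.4 -104.2   85. ]
scene red 25 [267.4 276.5] [265 274   5   6] [400.6 -79.4 101. ] [410.2 -74.4  85. ]
scene yel 1151 [217.5 230.7] [184 210  65  44] ((217.5205535888672, 230.9451904296875), (18.20733070373535, 71.17411041259766), 65.55604553222656)
scene white 1662 [248 232  59  47] ((276.9322509765625, 255.51010131835938), (46.28289031982422, 58.70518493652344), 92.71910858154297) [518.5 -48.1  32. ]
top red 44 [326.  253.5] [323 250   7   8] [ 496.1 -107.6  101. ] [ 499.6 -109.    85. ]
top red 16 [313.9 280.8] [312 279   5   4] [414.5 -68.8 101. ] [417.1 -69.8  85. ]
top yel 477 [242.8 255.8] [224 225  38  62] ((243.21595764160156, 255.3329315185547), (7.5038981437683105, 68.29560852050781), 30.465543746948242)
top white 379 [348 197  12  37] ((353.7973937988281, 210.78704833984375), (11.8563814163208, 72.00444030761719), 178.89476013183594) [ 649.9 -208.7   32. ]
top white 1915 [277 225  54  53] ((303.4268798828125, 250.85110473632812), (52.41053771972656, 53.97063446044922), 108.70360565185547) [520.7 -43.4  32. ]
```

View pics/c1.png

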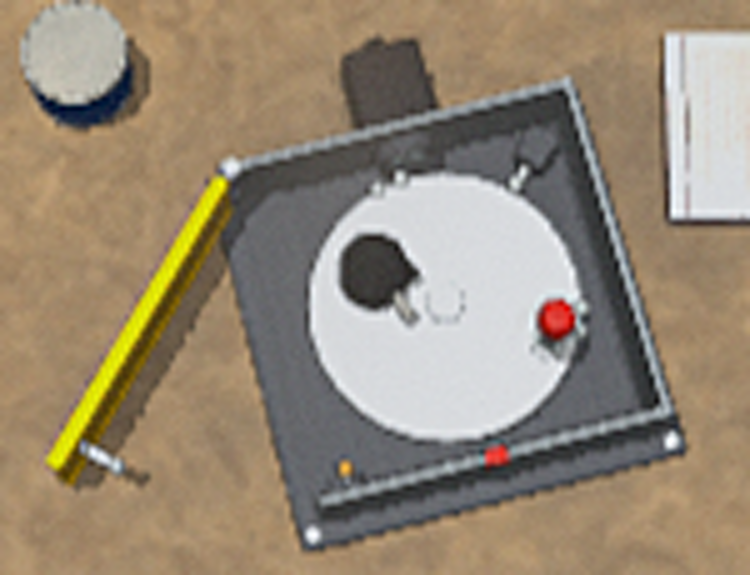

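View pics/c2.png

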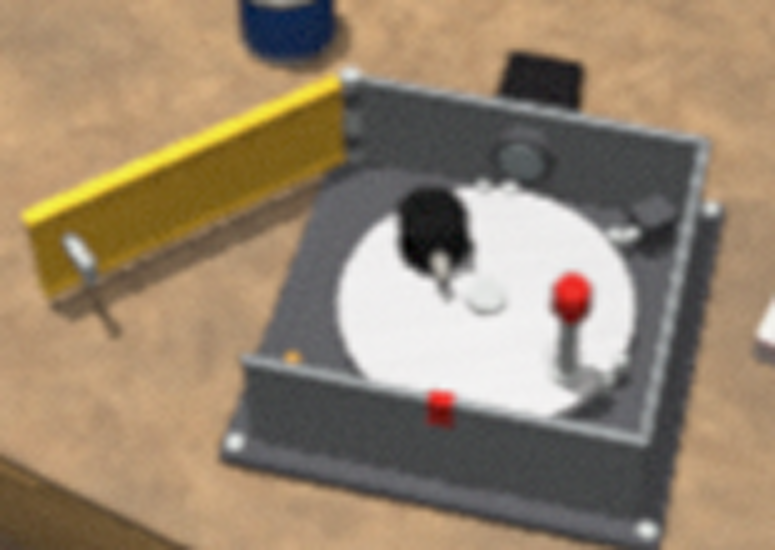

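The crops show the walls' top corners in the top view at (261,223.6), (328.8,206.6) and (348.6,272). The door's top runs from its hinge at about (260,225) to its free end at about (227,283), with a pin on its inner face. The knob is short of the red mark by a part turn clockwise.

```bash
cat > pose.py <<'E'
from h import *
np.set_printoptions(precision=1,suppress=True)
C=lambda x,y:(x/5+215-.4,y/5+190-.4)
P=np.array([onz('top',C(*c),85)[:2] for c in [(230,168),(569,83),(664,411),(496,450),(324,500)]])
S=np.array([(-108,107),(107,107),(107,-107),(0,-107),(-107,-107)],float)
A=cv2.estimateAffinePartial2D(S,P)[0]
yaw=np.arctan2(A[1,0],A[0,0]);sc=np.hypot(A[0,0],A[1,0])
R=np.array([[np.cos(yaw),-np.sin(yaw)],[np.sin(yaw),np.cos(yaw)]])
o=P.mean(0)-R@S.mean(0)
W=lambda x,y:o+R@np.array([x,y])
E
python3 - <<'E'
from pose import *
print('centre',o,'yaw',round(yaw,3),'scale',round(sc,3)); print((P-o)@R-S)
k,e=tri((293.9,254.),(326.,253.5));print('knob',k,e)
for kk in(k[:2],onz('top',(326,253.5),101)[:2]):
    r=R.T@(kk-o);print('in station',r,np.hypot(*r),'angle',np.pi/6-np.arctan2(r[1],r[0]))
print('mark',tri((267.4,276.5),(313.9,280.8)),'hinge',W(-112,106))
for c in [(222,178),(50,460),(65,470)]:
    w=onz('top',C(*c),86)[:2];print('door',w,R.T@(w-o))
r=R.T@(onz('top',C(57,465),86)[:2]-o)-(-112,106);print('door vec',r,np.hypot(*r),'ang',np.arctan2(-r[0],-r[1]))
print('target knob',W(0,-68),'tape',onz('top',(187,287),35),'can',onz('top',(231,198),62))
E
```

```text
centre [521.4 -42.8] yaw -1.31 scale 0.993
[[ 0.7  0.8]
 [ 3.  -3.6]
 [-3.7 -2. ]
 [-0.2  2.8]
 [ 0.1  2. ]]
knob [ 496.6 -108.1  101. ] 1.4211925159306993
in station [ 56.7 -40.8] 69.86682519122077 angle 1.1479690643020648
in station [ 56.  -41.1] 69.49705898425272 angle 1.157018964568012
mark (array([419.1, -70.2,  70.7]), np.float64(1.1062556880919425)) hinge [595.   92.7]
door [591.3  93.5] [-113.7  102.7]
door [418.4 196.3] [-257.6  -37.9]
door [412.3 187.3] [-250.5  -46.1]
door vec [-142.4 -147.9] 205.30228960969845 ang 0.7661530411970582
target knob [455.7 -60.4] tape [411.6 317.7  35. ] can [689.2 183.6  62. ]
```

Request:
move_arm --pt "-0.4 -0.5 0 0 0 0 1" --pt "-0.84 -0.96 0 0 0 0 1" --pt "-0.84 -0.96 0 0 0 0 1" --pt "-0.84 -0.96 0 0 0 0 1" --pt "-0.84 -0.96 0 0 0 0 1" --force 60

```text
time: 0.6
position: [290.4, 444.1, 230.7]
tool_rot: [-0.568, -3.09, 0.001]
wrist_force: [-0.0, 0.1, 0.3]
finger_gap: 85.3
grip_force: 0.0
```

Request:
move_arm --pt "-0.84 -0.96 0 0 0 0 1" --pt "-0.84 -0.96 0 0 0 0 1" --pt "-0.84 -0.96 0 0 0 0 1" --pt "-0.84 -0.96 0 0 0 0 1" --pt "-0.84 -0.96 0 0 0 0 1"

```text
time: 1.1
position: [356.9, 264.7, 231.0]
tool_rot: [-0.568, -3.09, 0.0]
wrist_force: [1.6, -0.7, -0.5]
finger_gap: 85.4
grip_force: 0.0
```

Request:
move_arm --pt "-0.84 -0.96 0 0 0 0 1" --pt "-0.84 -0.96 0 0 0 0 1" --pt "-0.84 -0.96 0 0 0 0 1" --pt "-0.84 -0.96 0 0 0 0 1" --pt "-0.84 -0.96 0 0 0 0 1"

```text
time: 1.6
position: [423.4, 85.3, 231.1]
tool_rot: [-0.568, -3.09, -0.0]
wrist_force: [0.5, 0.4, -0.7]
finger_gap: 85.4
grip_force: 0.0
```

Request:
move_arm --pt "-0.84 -0.96 0 0 0 0 1" --pt "-0.84 -0.96 0 0 0 0 1" --pt "-0.84 -0.96 0 0 0 0 1" --pt "-0.4 -0.96 0 0 0 0 1" --pt "0 0 0 0 0 0 1"

```text
time: 2.1
position: [464.3, -54.8, 231.0]
tool_rot: [-0.575, -3.088, 0.001]
wrist_force: [0.7, 0.3, -0.7]
finger_gap: 85.8
grip_force: 0.0
```

Request:
move_arm --pt "0 0 0 0 0 -1 1" --pt "0 0 0 0 0 -1 1" --pt "0 0 0 0 0 -1 1" --pt "0 0 0 0 0 -1 1" --pt "0 0 0 0 0 -1 1"

```text
time: 2.6
position: [463.9, -51.0, 230.9]
tool_rot: [0.379, -3.118, -0.001]
wrist_force: [0.2, -0.8, -0.6]
finger_gap: 85.8
grip_force: 0.0
```

Request:
move_arm --pt "0 0 0 0 0 -1 0.8" --pt "0 0 0 0 0 0 0.8" --pt "0 0 0 0 0 0 0.8" --pt "0 0 0 0 0 0 0.8" --pt "0 0 0 0 0 0 0.8"

```text
time: 3.1
position: [464.2, -51.8, 231.2]
tool_rot: [0.555, -3.092, -0.0]
wrist_force: [0.1, -0.2, -0.4]
finger_gap: 68.5
grip_force: 0.0
```

Request:
move_arm --pt "-0.12 -0.71 0.6 0 0 0 0.8" --pt "-0.12 -0.71 0.6 0 0 0 0.8" --pt "-0.12 -0.71 0.6 0 0 0 0.8" --pt "0 0 0.6 0 0 0 0.8" --pt "0 0 0 0 0 0 0.8"

```text
time: 3.6
position: [495.0, -107.7, 156.5]
tool_rot: [0.553, -3.088, -0.005]
wrist_force: [0.7, 0.2, -0.1]
finger_gap: 68.3
grip_force: 0.0
```

```bash
cat > w.py <<'E'
from h import *
from scipy.spatial.transform import Rotation as Ro
from plant import telemetry
def wgrab(name):
    s=telemetry.sense();f=viewer.grab_frame('wrist');cv2.imwrite(f'pics/{name}.png',f);return s,f
def wz(s,uv,z):
    m=viewer.camera_model('wrist');M=np.array(m['mount']);R=Ro.from_rotvec(s['tool_rot']).as_matrix()
    d=R@M[:3,:3]@np.linalg.inv(m['intrinsics'])@np.array([*uv,1.]);c=R@M[:3,3]+s['position'];return c+d*(z-c[2])/d[2]
E
python3 - <<'E'
from w import *
np.set_printoptions(precision=1,suppress=True)
s,f=wgrab('w1');print(s['position'])
for a,c,b,_ in blobs(f,(0,130,60),(8,255,255),(0,0,560,420),60): print(a,c,b,wz(s,c,101),wz(s,c,85))
E
```

```text
[ 495.  -107.7  156.5]
368 [387.6 121. ] [370 113  32  17] [419.3 -74.2 101. ] [418.2 -69.7  85. ]
1327 [282.7 227.8] [264 206  39  44] [ 497.  -106.7  101. ] [ 502.2 -104.8   85. ]
```

View pics/w1.png

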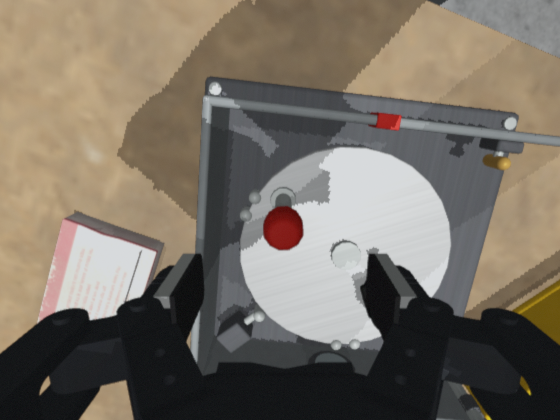

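The wrist view confirms the knob at (283,228), between the open fingers' line, and the mark at (388,121). The turntable hub is at (346,255).

Request:
move_arm --pt "-0.07 0 0.6 0 0 0 0.8" --pt "0 0 0.8 0 0 0 0.8" --pt "0 0 0.7 0 0 0 0.8" --pt "0 0 0 0 0 0 0.8" --pt "0 0 0 0 0 0 0" --force 50

```text
time: 4.15
position: [499.3, -107.4, 97.5]
tool_rot: [-0.557, 3.091, -0.001]
wrist_force: [-0.8, -0.5, 1.2]
finger_gap: 55.2
grip_force: 0.0
```

Request:
move_arm --pt "0 0 0 0 0 0 0" --pt "0 0 0 0 0 0 0" --pt "0 0 0 0 0 0 0" --pt "0 0 0 0 0 0 0" --pt "0 0 0 0 0 0 0"

```text
time: 4.65
position: [499.9, -107.4, 98.2]
tool_rot: [-0.556, 3.089, -0.001]
wrist_force: [-1.3, 3.2, 6.7]
finger_gap: 21.0
grip_force: 49.1
```

```bash
python3 - <<'E'
from w import *
np.set_printoptions(precision=2,suppress=True)
s=dict(position=np.array([495,-107.7,156.5]),tool_rot=np.array([.553,-3.088,-.005]))
f=cv2.imread('pics/w1.png')
print('hub',wz(s,(346,250),36))
for a,c,b,p in blobs(f,(0,0,150),(180,40,255),(230,140,460,350),1500):
    e=cv2.fitEllipse(cv2.convexHull(p.astype(np.int32)));print(a,e,wz(s,e[0],32))
s=telemetry.sense();R=Ro.from_rotvec(s['tool_rot']).as_matrix();p0=s['position'];print(p0,s['finger_gap'])
for o in [np.array([521.,-44.]),np.array([518.5,-43])]:
    v=p0[:2]-o;a=np.arctan2(v[1],v[0]);yaw=-1.31;th=np.pi/6-(a-yaw);print('theta',th,np.hypot(*v))
    q=v
    for k in range(1,9):
        c,sn=np.cos(-(2.094-th)/8*k),np.sin(-(2.094-th)/8*k)
        n=np.array([[c,-sn],[sn,c]])@v;d=R.T@np.r_[n-q,0];print(d[:2]/30,o+n);q=n
E
```

```text
hub [518.31 -44.94  36.  ]
25493 ((345.4524230957031, 246.31712341308594), (197.36474609375, 210.8822784423828), 68.27098846435547) [516.81 -45.31  32.  ]
[ 499.94 -107.44   98.19] 21.03699668186877
theta 1.1049104841162793 66.8404977668368
[0.2  0.19] [ 492.28 -104.36]
[0.18 0.21] [ 485.06 -100.35]
[0.15 0.23] [478.38 -95.49]
[0.12 0.25] [472.36 -89.84]
[0.09 0.26] [467.07 -83.49]
[0.06 0.27] [462.62 -76.54]
[0.02 0.27] [459.05 -69.09]
[-0.01  0.28] [456.43 -61.26]
theta 1.0648176342326492 67.05581836335496
[0.22 0.19] [ 491.83 -104.52]
[0.19 0.21] [ 484.16 -100.59]
[0.17 0.24] [477.05 -95.71]
[0.13 0.25] [470.63 -89.96]
[0.1  0.27] [465.   -83.43]
[0.06 0.28] [460.26 -76.23]
[0.03 0.29] [456.48 -68.48]
[-0.01  0.29] [453.72 -60.32]
```

Request:
move_arm --pt "0.21 0.19 0 0 0 0 0" --pt "0.19 0.21 0 0 0 0 0" --pt "0.16 0.23 0 0 0 0 0" --pt "0.13 0.25 0 0 0 0 0" --pt "0 0 0 0 0 0 0"

```text
time: 5.15
position: [471.3, -92.3, 98.2]
tool_rot: [-0.555, 3.089, -0.011]
wrist_force: [-0.2, -8.9, 2.0]
finger_gap: 21.3
grip_force: 51.2
```

```bash
python3 - <<'E'
from w import *
np.set_printoptions(precision=2,suppress=True)
s,f=wgrab('w2');print(s['position'],s['wrist_force'],s['finger_gap'])
t=viewer.grab_frame('top');cv2.imwrite('pics/t2.png',t)
for a,c,b,_ in blobs(t,(0,130,80),(8,255,255),(215,190,360,305),4): print('top',a,c,onz('top',c,101))
for a,c,b,_ in blobs(f,(0,130,60),(8,255,255),(0,0,560,420),60): print(a,c,b,wz(s,c,101),wz(s,c,85))
cv2.imwrite('pics/v2.png',np.hstack([cv2.resize(t[190:305,215:365],(390,300)),cv2.resize(f,(400,300))]))
E
```

```text
[471.27 -92.27  98.21] [-0.21 -8.95  1.98] 21.291806732084826
765 [371.23 162.77] [351 149  39  28] [416.23 -74.77 101.  ] [417.28 -70.32  85.  ]
2717 [284.34 273.44] [259 242  52  64] [473.6  -90.25 101.  ] [481.2  -87.57  85.  ]
```

View pics/v2.png

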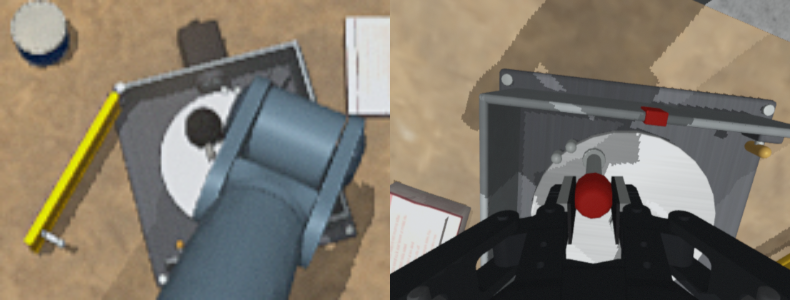

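The knob sits between the pads and turns with the gripper. I carry on round the arc.

Request:
move_arm --pt "0.1 0.26 0 0 0 0 0" --pt "0.06 0.28 0 0 0 0 0" --pt "0.03 0.28 0 0 0 0 0" --pt "-0.01 0.29 0 0 0 0 0" --pt "0 0 0 0 0 0 0"

```text
time: 5.75
position: [453.9, -62.1, 98.1]
tool_rot: [-0.557, 3.091, -0.007]
wrist_force: [-5.0, -4.6, 7.7]
finger_gap: 21.0
grip_force: 52.1
```

```bash
python3 - <<'E'
from w import *
np.set_printoptions(precision=2,suppress=True)
s,f=wgrab('w3');print(s['position'],s['wrist_force'],s['finger_gap'])
for a,c,b,_ in blobs(f,(0,130,60),(8,255,255),(0,0,560,420),60): print(a,c,b,wz(s,c,101),wz(s,c,85))
E
```

```text
[453.87 -62.09  98.07] [-4.97 -4.65  7.7 ] 21.038084468558964
797 [294.61 175.17] [279 161  32  29] [414.14 -71.34 101.  ] [416.89 -69.91  85.  ]
2730 [284.44 275.37] [259 243  52  65] [456.99 -59.73 101.  ] [464.64 -56.97  85.  ]
```

Request:
move_arm --pt "0 0 0 0 0 0 0.7" --pt "0 0 0 0 0 0 0.7" --pt "0 0 0 0 0 0 0.7" --pt "0 0 0 0 0 0 0.7" --pt "0 0 0 0 0 0 0.7"

```text
time: 6.3
position: [453.3, -60.4, 96.2]
tool_rot: [0.557, -3.092, -0.0]
wrist_force: [0.7, -0.1, -1.1]
finger_gap: 59.7
grip_force: 0.0
```

Request:
move_arm --pt "0 0 -0.4 0 0 0 0.7" --pt "0 0 -0.8 0 0 0 0.7" --pt "0 0 -0.8 0 0 0 0.7" --pt "0 0 0 0 0 0 0.7" --pt "0 0 0 0 0 0 0.7"

```text
time: 6.8
position: [453.7, -60.6, 157.0]
tool_rot: [-0.556, 3.091, -0.001]
wrist_force: [-0.6, -0.1, -0.5]
finger_gap: 59.9
grip_force: 0.0
```

```bash
python3 - <<'E'
from w import *
np.set_printoptions(precision=3,suppress=True)
s,f=wgrab('w4');print(s['position'],s['wrist_force'],s['finger_gap'])
R=[]
for a,c,b,_ in blobs(f,(0,130,60),(8,255,255),(0,0,560,420),60): print(a,c,b,wz(s,c,101),wz(s,c,85))
for a,c,b,p in blobs(f,(0,0,150),(180,40,255),(150,120,480,400),1500):
    e=cv2.fitEllipse(cv2.convexHull(p.astype(np.int32)));print(a,b,e,wz(s,e[0],32))
cv2.imwrite('pics/v4.png',f)
E
```

```text
[453.716 -60.621 157.02 ] [-0.589 -0.107 -0.547] 59.86422796748926
412 [289.561 156.808] [278 147  24  20] [415.324 -70.765 101.   ] [417.37  -69.788  85.   ]
1319 [281.987 228.074] [263 206  39  44] [456.552 -60.042 101.   ] [461.913 -58.203  85.   ]
20082 [171 177 204 186] ((272.4981994628906, 270.8710632324219), (188.87533569335938, 207.78709411621094), 83.84502410888672) [517.616 -46.451  32.   ]
```

View pics/v4.png

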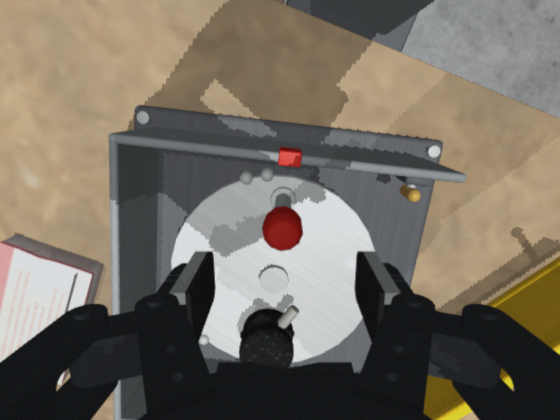

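The knob stands in line with the hub at (274,278) and the mark at (290,157), and the castor faces the camera wall, so the turntable is in its detent. Next is the door.

```bash
python3 - <<'E'
from pose import *
from w import *
np.set_printoptions(precision=2,suppress=True)
s=telemetry.sense();T=Ro.from_rotvec(s['tool_rot']).as_matrix();p=s['position']
def pt(a,off,r=165):
    return W(*(np.array([-112,106])+r*np.array([-np.sin(a),-np.cos(a)])+off*np.array([-np.cos(a),np.sin(a)])))
prev=p[:2]
for a,off in [(.766,60)]+[(x,20) for x in (.766,.66,.56,.46,.36,.26,.2,.15,.1,.05,0)]:
    q=pt(a,off);d=T.T@np.r_[q-prev,0];print(a,q,d[:2]/30);prev=q
E
```

```text
0.766 [479.6  225.06] [-4.15  8.61]
0.766 [460.24 190.06] [ 1.01 -0.87]
0.66 [450.7  175.26] [ 0.47 -0.35]
0.56 [443.18 160.45] [ 0.41 -0.38]
0.46 [437.17 144.95] [ 0.37 -0.41]
0.36 [432.74 128.94] [ 0.32 -0.45]
0.26 [429.94 112.57] [ 0.28 -0.48]
0.2 [429.04 102.64] [ 0.14 -0.3 ]
0.15 [428.75  94.33] [ 0.11 -0.26]
0.1 [428.88  86.02] [ 0.09 -0.26]
0.05 [429.42  77.73] [ 0.08 -0.27]
0 [430.38  69.48] [ 0.07 -0.27]
```

Request:
move_arm --pt "-0.4 0.86 0 0 0 0 0" --pt "-0.42 0.86 0 0 0 0 0" --pt "-0.42 0.86 0 0 0 0 0" --pt "-0.42 0.86 0 0 0 0 0" --pt "-0.42 0.86 0 0 0 0 0" --force 20

```text
time: 7.35
position: [465.9, 83.3, 154.8]
tool_rot: [0.556, -3.089, -0.001]
wrist_force: [0.2, -0.2, -0.1]
finger_gap: -0.2
grip_force: 0.0
```

Request:
move_arm --pt "-0.42 0.86 0 0 0 0 0" --pt "-0.42 0.86 0 0 0 0 0" --pt "-0.42 0.86 0 0 0 0 0" --pt "-0.41 0.86 0 0 0 0 0" --pt "-0.41 0.86 0 0 0 0 0"

```text
time: 7.85
position: [479.4, 225.8, 154.7]
tool_rot: [0.556, -3.089, 0.0]
wrist_force: [0.1, 0.2, 0.3]
finger_gap: -0.0
grip_force: 0.0
```

Request:
move_arm --pt "0 0 0.6 0 0 0 0" --pt "0 0 0.9 0 0 0 0" --pt "0 0 0.9 0 0 0 0" --pt "0 0 0.9 0 0 0 0" --pt "0 0 0 0 0 0 0"

```text
time: 8.35
position: [476.0, 223.8, 52.2]
tool_rot: [0.555, -3.081, 0.001]
wrist_force: [-1.4, 0.3, 0.6]
finger_gap: -0.0
grip_force: 0.0
```

Request:
move_arm --pt "0.34 -0.29 0 0 0 0 0" --pt "0.34 -0.29 0 0 0 0 0" --pt "0.33 -0.29 0 0 0 0 0" --pt "0 0 0 0 0 0 0" --pt "0 0 0 0 0 0 0"

```text
time: 8.85
position: [461.5, 189.3, 58.1]
tool_rot: [-0.555, 3.091, 0.0]
wrist_force: [0.3, 0.1, 0.3]
finger_gap: -0.1
grip_force: 0.0
```

Not in contact yet or only just; I follow the arc, not too fast.

Request:
move_arm --pt "0.24 -0.18 0 0 0 0 0" --pt "0.23 -0.18 0 0 0 0 0" --pt "0.21 -0.19 0 0 0 0 0" --pt "0.2 -0.19 0 0 0 0 0" --pt "0.19 -0.2 0 0 0 0 0"

```text
time: 9.35
position: [440.4, 151.5, 57.2]
tool_rot: [0.556, -3.092, 0.0]
wrist_force: [0.7, -0.1, 0.4]
finger_gap: 0.1
grip_force: 0.2
```

Request:
move_arm --pt "0.18 -0.21 0 0 0 0 0" --pt "0.16 -0.22 0 0 0 0 0" --pt "0.16 -0.23 0 0 0 0 0" --pt "0.14 -0.24 0 0 0 0 0" --pt "0.14 -0.24 0 0 0 0 0"

```text
time: 9.85
position: [430.7, 111.2, 57.3]
tool_rot: [-0.556, 3.092, 0.0]
wrist_force: [0.4, 0.3, 0.2]
finger_gap: -0.5
grip_force: 0.2
```

Request:
move_arm --pt "0.07 -0.15 0 0 0 0 0" --pt "0.07 -0.15 0 0 0 0 0" --pt "0.06 -0.13 0 0 0 0 0" --pt "0.05 -0.13 0 0 0 0 0" --pt "0.04 -0.13 0 0 0 0 0"

```text
time: 10.35
position: [429.9, 89.2, 57.3]
tool_rot: [0.557, -3.092, -0.0]
wrist_force: [1.0, 0.5, 0.1]
finger_gap: -0.1
grip_force: 0.1
```

```bash
python3 - <<'E'
from pose import *
t=viewer.grab_frame('top');s=viewer.grab_frame('scene')
cv2.imwrite('pics/v5.png',np.hstack([cv2.resize(t[190:305,215:365],(390,300)),cv2.resize(s[195:305,180:335],(400,300))]))
E
```

```text
(no output)
```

View pics/v5.png

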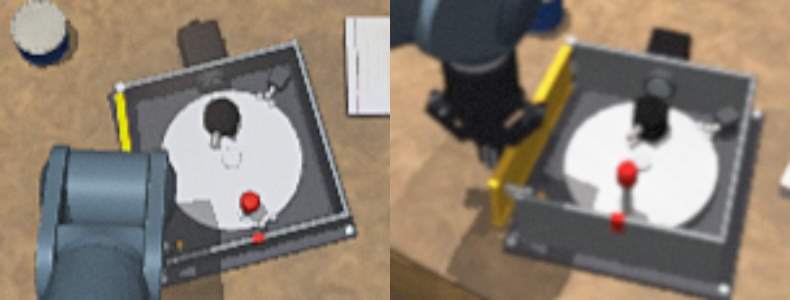

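The door has followed the finger and is nearly shut (the leaf is at (122,122) on the left and (530,140) on the right). The knob is still at the mark. I push on through the catch.

Request:
move_arm --pt "0.04 -0.13 0 0 0 0 0" --pt "0.04 -0.13 0 0 0 0 0" --pt "0.04 -0.13 0 0 0 0 0" --pt "0.03 -0.13 0 0 0 0 0" --pt "0.03 -0.13 0 0 0 0 0"

```text
time: 10.95
position: [431.6, 68.9, 57.3]
tool_rot: [0.557, -3.091, 0.001]
wrist_force: [0.3, 0.1, -0.5]
finger_gap: 0.6
grip_force: 0.0
```

Request:
move_arm --pt "0.02 -0.08 0 0 0 0 0" --pt "0.02 -0.08 0 0 0 0 0" --pt "0 0 0 0 0 0 0" --pt "0 0 0 0 0 0 0" --pt "0 0 0 0 0 0 0"

```text
time: 11.45
position: [431.8, 67.8, 57.3]
tool_rot: [-0.553, 3.091, 0.013]
wrist_force: [-0.1, 20.6, 2.7]
finger_gap: 0.1
grip_force: 10.1
```

Request:
move_arm --pt "0 0.2 0 0 0 0 0" --pt "-0.1 0.6 0 0 0 0 0" --pt "-0.1 0.6 0 0 0 0 0" --pt "0 0.2 -0.8 0 0 0 0" --pt "0 0 -0.9 0 0 0 0"

```text
time: 11.95
position: [419.4, 111.8, 107.7]
tool_rot: [0.558, -3.088, -0.0]
wrist_force: [0.4, 0.2, -0.5]
finger_gap: -0.2
grip_force: 0.0
```

Request:
move_arm --pt "0 0.8 -0.9 0 0 0 0" --pt "0 0.9 -0.9 0 0 0 0" --pt "0 0.9 0 0 0 0 0" --pt "0 0.9 0 0 0 0 0" --pt "0 0 0 0 0 0 0"

```text
time: 12.45
position: [383.5, 211.4, 162.4]
tool_rot: [0.562, -3.091, 0.0]
wrist_force: [0.6, -0.9, -0.3]
finger_gap: 0.7
grip_force: 0.0
```

```bash
python3 - <<'E'
from pose import *
np.set_printoptions(precision=3,suppress=True)
t=viewer.grab_frame('top');s=viewer.grab_frame('scene')
k=None
for a,c,b,_ in blobs(t,(0,130,80),(8,255,255),(215,190,360,305),4):
    w=onz('top',c,101)[:2];r=R.T@(w-o);print(a,c,w,'theta',np.pi/6-np.arctan2(r[1],r[0]))
for a,c,b,p in blobs(t,(20,120,60),(35,255,255),(235,190,360,305),20):
    w=np.array([onz('top',q,86)[:2] for q in p]);r=(w-o)@R-(-112,106)
    vx,vy,x,y=cv2.fitLine(r.astype(np.float32),2,0,.01,.01).ravel();print('door',a,r.min(0),r.max(0),'ang',np.arctan(vx/vy))
cv2.imwrite('pics/v6.png',np.hstack([cv2.resize(t[190:305,215:365],(390,300)),cv2.resize(s[195:305,180:335],(400,300))]))
E
```

```text
42 [310.81  267.071] [455.66  -60.863] theta 2.0877868171415006
16 [313.938 280.812] [414.537 -68.794] theta 2.117057963638666
door 278 [  -7.014 -216.872] [ 8.234 -5.233] ang 0.02139278
```

View pics/v6.png

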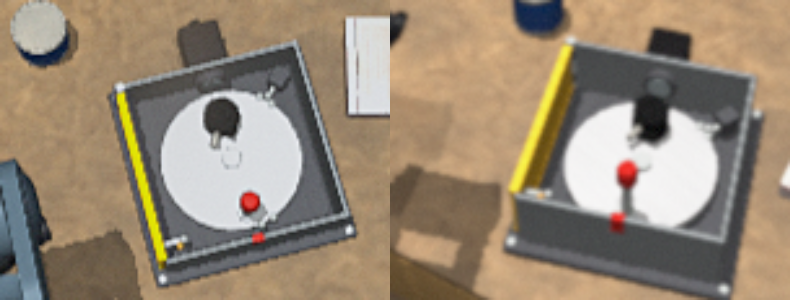

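The door lies flush in the doorway, shut against a firm 20 N stop. The knob measures 2.088 rad, at the mark, and the arm is clear.

```bash
python3 -c "
from plant import workorder
print(workorder.job_done())"
```

```text
the job is handed in; nothing more can be done
None
```

I turned the turntable until its knob clicked in at the red mark (measured at 2.09 rad), then pushed the guard door shut to a firm stop, left the bystanders alone and handed the job in at about 12.5 s; no verdict was returned.

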